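# Lock the refill cap of the sweetener dispenser

## Task

The refill cap of the white sweetener dispenser has been left standing in one of the egg cups. Put it back into the dispenser's slotted port, press it down gently against its spring and give it a quarter turn until its cam catches, then let go so that it stays locked, upright and with its wing across the slot. Leave the other things on the worktop where they are, and keep the egg cup standing.

Things in the scene. Friction and masses are not known exactly. Their poses are not given: they have to be found in the camera images.
- port (a point): Port centre, at the NOMINAL height of its upper face (120 mm above the worktop). Axes: x along the slot, z up. The port is a grey neck, 64 x 64 mm, on the case; it is set up to 10 mm higher or lower than nominal, which is not reported and must be felt. Its top is 4 mm thick with one slot through it, 32 mm (x) by 11 mm (y). Small ribs on its +y and -y rim show the locked wing direction.
- dispenser: White plastic sweetener dispenser, fixed: case 100 x 100 x 80 mm; origin under its centre, x along the slot, z up. Under the port's top, hidden, two pockets along y, 3.5 mm deep, 11 mm wide, open downwards, take the turned cam. A spring plate 20 mm below the neck's top pushes the cam up: 4 N at first contact, 1 N more per mm. More than 22 N on the port breaks it.
- cap_grip (a point): Middle of the wing of the loose refill cap (60 g), where it is gripped. Cap: round white flange 52 mm across, 5 mm thick; on it a wing 36 mm long (x), 12 mm thick (y), 34 mm high. This point is 25 mm above the flange's underside, 20 mm above its upper face, 14 mm below the wing's top. z up. Below hangs a stem (7 mm diameter) with the cam.
- cap_cam (a point): Centre of the underside of the cap's cam, a steel bar 28 mm long (x, parallel to the wing), 7 mm wide, 18 mm high; 28.5 mm below the flange's underside. Gap from flange to the neck's top: 8.5 mm resting on the spring; it can turn, either way, only with the gap under 3 mm (about 9.5 N); at 0 mm (12.5 N) the flange meets the neck; locked and let go, it rises to 6.5 mm.
- egg_cup_a: White ceramic egg cup, 62 mm high, 50 mm across its rim, in which the cap stands at the start: its flange rests on the rim with the cam hanging inside. Origin in the centre of its foot. Loose, 90 g; may stand in either of two areas.
- egg_cup_b: The other egg cup, alike but empty. Bystander, origin in the centre of its foot.
- teapot: Squat brown teapot, 140 mm across, 120 mm high. Bystander.
- scoop: Red plastic tea scoop, 110 mm long, 22 mm high. Bystander.
- mug: Mug, 82 mm across, 92 mm high. Bystander.
- caddy: Round steel tea caddy, 80 mm across, 120 mm high. Bystander.
- teaspoon: Teaspoon, 140 mm long. Bystander.
There are look-alikes about, which are no part of the job. What is shaped like the dispenser but brown or pink is not meant. What is shaped like the part that bears cap_grip but blue is not meant.

How it is judged (in metres and radians):
On the way, in this order (a step that is already met when the one before it is completed fails the run):
1. the cap's cam is down in the port, its wing still along the slot (horizontal distance between cap_grip and port below 0.005 m and angle between the x axis of cap_grip and the x axis of dispenser, either way round below 0.25 rad and z of cap_grip in the frame of port below 0.0425 m).
2. the cap is turned across the slot with its cam below the port's top (horizontal distance between cap_grip and port below 0.005 m and angle between the x axis of cap_grip and the y axis of dispenser, either way round below 0.16 rad and z of cap_grip in the frame of port below 0.0425 m), for 0.1 s.
At the end, for the whole second after the job is handed in: The cap is locked in the port: within 5 mm of its centre, wing within 9 degrees of square to the slot, cam under the port's top (wing point less than 42.5 mm above the nominal port face), tilted under 0.08 rad, released, at rest; the egg cup that held it stands upright on the worktop (all of step 2 and angle between cap_grip's own z axis and vertical below 0.08 rad and linear speed of cap below 0.01 m/s and angle between egg_cup_a's own z axis and vertical below 0.2 rad and height (world z) of egg_cup_a below 0.01 m); the robot touches nothing.
It fails at once if the dispenser's port is pushed with more than 22 N (contact force between cap and dispenser above 22 N).
It fails at once if the gripper pushes the dispenser itself with more than 22 N (contact force between the arm and dispenser above 22 N).
It fails at once if the egg cup is knocked over (angle between egg_cup_a's own z axis and vertical above 0.6 rad).
It fails at once if another thing on the worktop is shifted by more than 25 mm (distance of any of egg_cup_b, teapot, scoop, mug, caddy, teaspoon from where it was at the start of the episode above 0.025 m).
It also fails if it takes over 48 s, if anything falls off the work surface, if the arm or the gripper's body presses on something with over 40 N, if the wrist force passes 120 N, or if a joint passes its speed limit or range.

## Robot

A 6-joint arm with a two-finger parallel gripper is mounted at the origin on the work surface. World frame = base frame: x ahead of the robot, y to its left, z up, the work surface at z = 0. Lengths are in m, angles in degrees, forces in N, time in s.
With the tool pointing down it reaches from about 0.35 to 0.725 m from the base axis. Payload 4.3 kg.
Tool frame: the origin (TCP) lies midway between the tips of the shut fingers; the grasp point (between the pads) lies 19 mm behind it; z points along the fingers, y is the line along which they close (so a half turn about z gives the same grasp; the last joint's range is limited). The gripper opens to 85 mm and grips with 20 to 120 N. Pads are 22 mm wide; open, the fingers measure 114 mm over their backs; the gripper's body (76 mm by 85 mm) begins 54 mm behind the grasp point. The pads swing forward as they close: fully open they stand 13 mm farther back than shut.
Start: joints at [69.54, 21.618, 4.641, 73.018, 0, 83.68], TCP at [0.14, 0.558, 0.231] pointing down, gripper open.
Joint ranges: [-156.06, 156.06], [-48.1, 94.91], [-58.44, 69.94], [-101.28, 121.22], [-78.64, 73.56], [-180, 180]. Speed limits (degrees/s): [147.25, 147.25, 180, 180, 180, 180].

## Interface

Orientations are given as a 3x3 rotation matrix whose columns are the frame's x, y, z axes.
In Python, from station import * gives the robot as it stands.
- The arm moves only by the shell command python3 -m handwheel 'ROWS' [FORCE]. ROWS is JSON, a list of rows, each a list of 7 numbers: the shift along the tool's x, y, z scaled (see below), then the turn, a rotation vector about the tool's x, y, z scaled (see below), then the gripper command: -1 is shut, 1 is fully open, values between are in proportion. A call has 1 to 12 rows; each row shifts and turns the commanded pose from where the row before left it, along the tool's axes as they then stand; what a row does not reach is not made up. The controller multiplies each number of a shift by 0.1 m and each number of a turn by 45 degrees. A row lasts 1/12 s, in which the tool goes at most 41.7 mm and 7.16 degrees, less where a joint would pass 70% of its speed; a pose out of reach is approached as far as the arm can. A call with a number of a shift or a turn outside -1 to 1 is refused whole. A call with a gripper value outside its range is refused whole. The fingers move at their own pace and stop on an object; FORCE is the grip in N (left out, the last holds). Time passes only in rows, so rows that do not move let the fingers close. It gives the time, the measured TCP pose, the force, the opening and the grip force at its end, in the units of the state.
- sense(): the state, without advancing time (a new reading comes with each control period).
- camera(name): name is "scene" or "side" or "wrist"; returns the picture (420x560x3 uint8, blue, green, red); there is no depth.
- calibration(name): a dict with "fx", "fy", "cx", "cy" (pixels), "rvec" (rotation vector, rad) and "tvec" (3), from world to camera coordinates, as OpenCV has them. Camera axes: x right, y down, z forward; pixel columns grow to the right and rows downward; lengths in m; the calibration is good to about 2 mm. A picture is of the moment at which its call begins: read the wrist's pose just before it. calibration takes no time and is no camera call; for the wrist camera it gives the pose at the moment of the call.
- finish_job(): hands the job in; it is judged then, once.
The state is a dict: "t": time; "q": joint angles; "joint_velocities": joint speeds; "effort": joint torques, N m; "tool_pos": TCP position; "orientation": TCP orientation; "force": force on the tool from outside, world axes, zero at the start; "torque": the same for the moment, N m; "finger_gap": opening from 0.0 (shut) to 1.0 (fully open); "grasp_force": force on a finger pad.
Only numpy, scipy, OpenCV 4.12 (cv2) and the standard library are available. Lean on these libraries where they do the work, as an engineer would, in place of code of your own. Each camera call takes 0.05 s, during which the arm holds its last target. There are 200 camera calls.

## Working session

There is one attempt and no reset: what is moved stays moved. The work goes in short steps, Python scripts to look and compute and a shell command to move; the robot and the scene stay as the last step left them, time stands still between calls to the robot, and variables do not carry over. Pictures are saved under pics/ and viewed, at most 10 in all, crops included, and the job is handed in when it is done.

```bash
mkdir -p pics; ls; python3 - <<'E'
from station import *
import cv2
s=sense(); print(s)
for n in("scene","side","wrist"):
    c=calibration(n); print(n,c)
    cv2.imwrite(f"pics/{n}0.png",camera(n))
E
```

```text
pics
{'t': 0.0, 'q': array([ 6.95380744e+01,  2.16633900e+01,  4.56298199e+00,  7.30174977e+01,
       -4.70368335e-04,  8.36819902e+01]), 'joint_velocities': array([ 0.02733858, -0.04603881,  0.02758357, -0.03147109, -0.03764429,
       -0.00752947]), 'effort': array([-1.50020700e-03, -4.63603735e+01,  2.69876647e+01,  2.06802960e-02,
       -3.79306439e-04, -2.27963909e-06]), 'tool_pos': array([0.14025749, 0.55696162, 0.23034632]), 'orientation': array([[-9.69684930e-01,  2.44357586e-01, -7.11698655e-04],
       [ 2.44358525e-01,  9.69683032e-01, -1.93087106e-03],
       [ 2.18299120e-04, -2.04624620e-03, -9.99997883e-01]]), 'force': array([-0.64538553,  1.12523233, -0.10907045]), 'torque': array([ 0.04672708, -0.00298662, -0.01763891]), 'grasp_force': 0.0, 'finger_gap': 1.0028833241274975}
scene {'fx': 432.30658691106544, 'fy': 432.30658691106544, 'cx': 278.5746641155194, 'cy': 212.86421236497134, 'rvec': array([ 2.0292847 ,  1.68180532, -0.51382745]), 'tvec': array([-0.10516414, -0.42450026,  1.46065538])}
side {'fx': 402.69570464850494, 'fy': 402.69570464850494, 'cx': 283.92538179628406, 'cy': 210.3056828258759, 'rvec': array([ 2.2051176 , -0.53649128,  0.27019347]), 'tvec': array([-0.52702015,  0.21540574,  0.83801896])}
wrist {'fx': 328.57917206001304, 'fy': 328.57917206001304, 'cx': 279.75145466141345, 'cy': 210.09946972581514, 'rvec': array([-2.26649404, -1.76568737, -0.28525063]), 'tvec': array([-0.57371893, -0.03975896,  0.37971475])}
```

View pics/scene0.png

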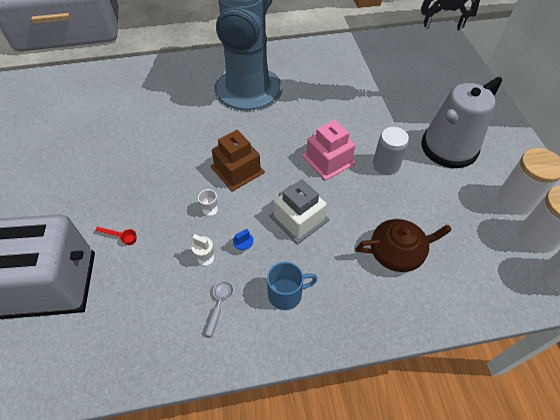

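View pics/side0.png

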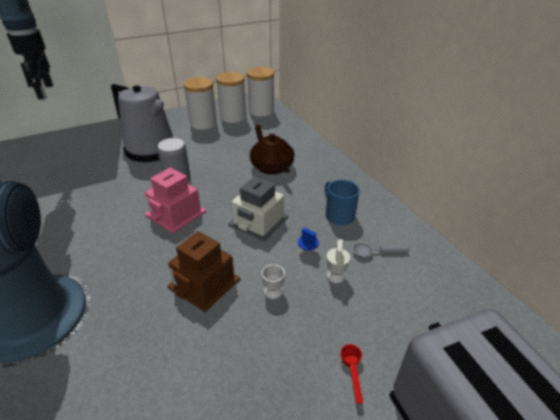

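Candidates: for the cap, the white one in the egg cup at scene (202,243) and the blue look-alike at (243,240). For the dispenser, white (300,207), brown (237,158) and pink (330,148). I choose the white cap and the white dispenser, and check both in one close crop.

```bash
python3 - <<'E'
import cv2,numpy as np
a=cv2.imread("pics/scene0.png");b=cv2.imread("pics/side0.png")
def cr(i,u,v,w=64,h=48): # 6x
    return cv2.resize(i[v:v+h,u:u+w],None,fx=6,fy=6,interpolation=cv2.INTER_CUBIC)
o=np.vstack([np.hstack([cr(a,170,222),cr(a,268,172)]),np.hstack([cr(b,310,232),cr(b,228,172)])])
cv2.imwrite("pics/crop1.png",o)
E
```

```text
(no output)
```

View pics/crop1.png

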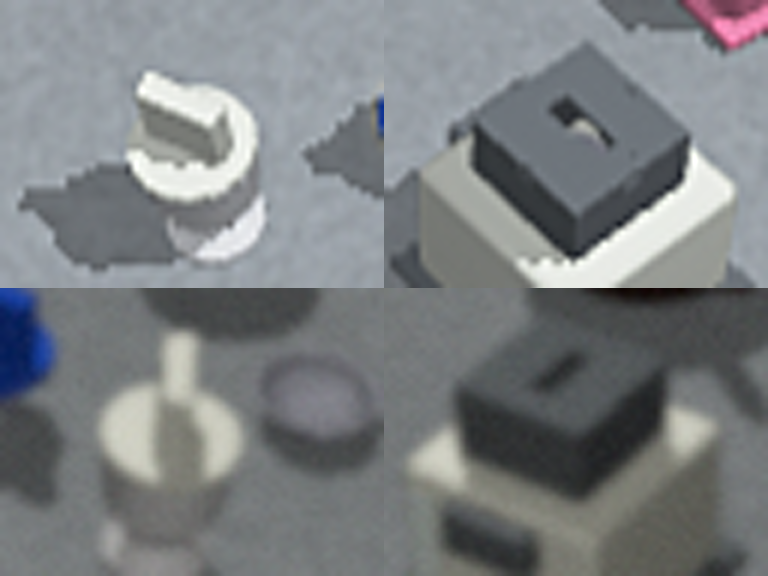

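The crop confirms both: the white cap has its wing top centre at scene (200.5,238.7) and side (340,245). The white dispenser's port centre is at scene (301,193.5) and side (257.5,186.5), with the slot running lower-right in the scene view.

```bash
cat > h.py <<'E'
import cv2,numpy as np
from station import *
def P(n,c=None):
    c=c or calibration(n);K=np.array([[c['fx'],0,c['cx']],[0,c['fy'],c['cy']],[0,0,1]])
    R=cv2.Rodrigues(np.array(c['rvec']))[0];return K,R,np.array(c['tvec'])
def plane(n,uv,z,c=None):
    K,R,t=P(n,c);o=-R.T@t;d=R.T@np.linalg.inv(K)@np.array([*uv,1.]);return o+d*(z-o[2])/d[2]
def tri(n1,p1,n2,p2):
    M=[]
    for n in(n1,n2):
        K,R,t=P(n);M.append(K@np.c_[R,t])
    X=cv2.triangulatePoints(M[0],M[1],np.array(p1,float).reshape(2,1),np.array(p2,float).reshape(2,1))[:,0];return X[:3]/X[3]
def proj(n,X,c=None):
    K,R,t=P(n,c);return cv2.projectPoints(np.array(X,float).reshape(-1,3),cv2.Rodrigues(R)[0],t,K,None)[0][:,0]
E
python3 - <<'E'
from h import *
np.set_printoptions(precision=4,suppress=True)
print("wing",tri("scene",(200.5,238.7),"side",(340,245)),plane("scene",(200.5,238.7),.101),plane("side",(340,245),.101))
print("port",tri("scene",(301,193.5),"side",(257.5,186.5)),plane("scene",(301,193.5),.12),plane("side",(257.5,186.5),.12))
f=lambda u,v,U,V:(U+u/6,V+v/6)
c=[plane("scene",f(u-384,v,268,172),.12) for u,v in((588,42),(690,135),(578,218),(472,120))]
a=np.array(c)[:,:2]
for i in range(4):
    d=a[(i+1)%4]-a[i];print("edge",np.linalg.norm(d),np.degrees(np.arctan2(*d[::-1])))
w=[plane("scene",f(u,v,170,222),.101)[:2] for u,v in((153,72),(138,88),(212,128),(230,112))]
for i in range(4):
    d=w[(i+1)%4]-w[i];print("wing",np.linalg.norm(d),np.degrees(np.arctan2(*d[::-1])))
print("others scene z0: cupb,blue,spoon,mug",*[plane("scene",p,.0)[:2] for p in((209,212),(243,244),(222,290),(285,300),(205,262))])
E
```

```text
wing [ 0.6256 -0.1989  0.096 ] [ 0.6281 -0.1978  0.101 ] [ 0.6226 -0.2039  0.101 ]
port [0.5495 0.0593 0.1097] [0.5566 0.0574 0.12  ] [0.5439 0.0457 0.12  ]
edge 0.06289419323511009 28.992547391821123
edge 0.062481358033222786 -59.38227435515961
edge 0.06445120794946077 -149.96078766672267
edge 0.06363393834911191 119.19582771021952
wing 0.008898760284208372 -45.47502786742468
wing 0.03550613673351871 48.84204165637714
wing 0.009549210797659193 127.91943510827838
wing 0.036649135142204664 -130.37202456955623
others scene z0: cupb,blue,spoon,mug [ 0.4853 -0.1773] [ 0.6016 -0.1006] [ 0.7193 -0.1687] [ 0.7729 -0.0237] [ 0.6357 -0.2021]
```

```bash
cat >> h.py <<'E'
def yaw(R): return np.degrees(np.arctan2(R[1,0],R[0,0]))
def go(p=None,yw=None):
    "shift in tool axes /0.1m, then rotvec/45deg, to reach p and level with tool-x yaw"
    from scipy.spatial.transform import Rotation as Ro
    s=sense();R=s['orientation']
    if p is not None:
        v=R.T@(np.array(p)-s['tool_pos'])/.1;print("shift",v.round(3),"rows>=",np.linalg.norm(v)/.417)
    if yw is not None:
        a=np.radians(yw);T=np.array([[np.cos(a),np.sin(a),0],[np.sin(a),-np.cos(a),0],[0,0,-1]])
        r=Ro.from_matrix(R.T@T).as_rotvec(degrees=True)/45;print("turn",r.round(3),"rows>=",np.linalg.norm(r)*45/7.16)
E
python3 - <<'E'
from h import *
print(plane("scene",(452,152),0)[:2],plane("scene",(475,95),.2)[:2],proj("scene",[.14,.557,.23]),plane("scene",(390,165),0)[:2])
go([.626,-.200,.24],49)
E
```

```text
[0.40261092 0.56085167] [0.38211844 0.5634568 ] [[440.36111553  31.63414246]] [0.41689313 0.36104311]
shift [-6.56  -6.155 -0.086] rows>= 21.57215008239796
turn [-1.000e-03  2.000e-03  2.597e+00] rows>= 16.320732129593022
```

```bash
python3 -m handwheel '[[-0.27,-0.255,0,0,0,0,1],[-0.27,-0.255,0,0,0,0,1],[-0.27,-0.255,0,0,0,0,1],[-0.27,-0.255,0,0,0,0,1],[-0.27,-0.255,0,0,0,0,1],[-0.27,-0.255,0,0,0,0,1],[-0.27,-0.255,0,0,0,0,1],[-0.27,-0.255,0,0,0,0,1],[-0.27,-0.255,0,0,0,0,1],[-0.27,-0.255,0,0,0,0,1],[-0.27,-0.255,0,0,0,0,1],[-0.27,-0.255,0,0,0,0,1]]' 40
python3 -m handwheel '[[-0.27,-0.255,0,0,0,0,1],[-0.27,-0.255,0,0,0,0,1],[-0.27,-0.255,0,0,0,0,1],[-0.27,-0.255,0,0,0,0,1],[-0.27,-0.255,0,0,0,0,1],[-0.27,-0.255,0,0,0,0,1],[-0.27,-0.255,0,0,0,0,1],[-0.27,-0.255,0,0,0,0,1],[-0.27,-0.255,0,0,0,0,1],[-0.27,-0.255,0,0,0,0,1],[-0.27,-0.255,0,0,0,0,1],[-0.27,-0.255,0,0,0,0,1]]'
python3 -m handwheel '[[0,0,0,0,0,0.155,1],[0,0,0,0,0,0.155,1],[0,0,0,0,0,0.155,1],[0,0,0,0,0,0.155,1],[0,0,0,0,0,0.155,1],[0,0,0,0,0,0.155,1],[0,0,0,0,0,0.155,1],[0,0,0,0,0,0.155,1],[0,0,0,0,0,0.155,1],[0,0,0,0,0,0.155,1],[0,0,0,0,0,0.155,1],[0,0,0,0,0,0.155,1]]'
python3 -m handwheel '[[0,0,0,0,0,0.155,1],[0,0,0,0,0,0.155,1],[0,0,0,0,0,0.155,1],[0,0,0,0,0,0.155,1],[0,0,0,0,0,0.11,1],[0,0,0,0,0,0,1]]'
python3 - <<'E'
from h import *
go([.626,-.200,.24],49)
print(yaw(sense()['orientation']))
import pickle
c=calibration("wrist");im=camera("wrist");cv2.imwrite("pics/w1.png",im);pickle.dump(c,open("w1.pkl","wb"))
E
```

```text
t: 1.15
tool_pos: [0.3803, 0.18, 0.2313]
orientation: [[-0.97, 0.244, 0.0], [0.244, 0.97, 0.0], [0.0, 0.0, -1.0]]
force: [0.9, -0.1, 0.9]
finger_gap: 1.0
grasp_force: 0.0
t: 2.15
tool_pos: [0.6198, -0.1958, 0.2308]
orientation: [[-0.97, 0.245, -0.001], [0.245, 0.97, 0.0], [0.001, 0.0, -1.0]]
force: [0.0, 0.4, 0.4]
finger_gap: 1.002
grasp_force: 0.0
t: 3.15
tool_pos: [0.6191, -0.1941, 0.2307]
orientation: [[0.142, 0.99, -0.001], [0.99, -0.142, 0.0], [0.0, -0.001, -1.0]]
force: [-0.5, -0.6, 0.8]
finger_gap: 1.0
grasp_force: 0.0
t: 3.65
tool_pos: [0.6191, -0.194, 0.2308]
orientation: [[0.653, 0.757, -0.001], [0.757, -0.653, 0.001], [-0.0, -0.001, -1.0]]
force: [-0.1, 0.4, 0.3]
finger_gap: 1.0
grasp_force: 0.0
shift [-0.     0.091 -0.093] rows>= 0.31192498782710376
turn [-0.001  0.     0.005] rows>= 0.033950101618986796
49.235489623100364
```

View pics/w1.png

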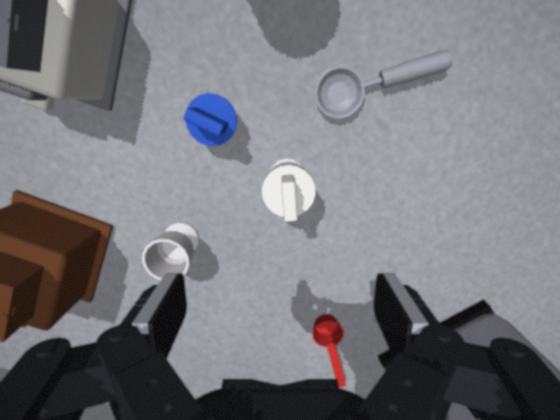

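Wrist view: the white cap's flange is centred near (289,191), with the wing top running from (288,177) to (290,220). Egg cup b is at (170,252) and the blue look-alike at (211,119), both clear of the fingers.

```bash
python3 - <<'E'
from h import *
import pickle
c=pickle.load(open("w1.pkl","rb"));im=cv2.imread("pics/w1.png")
hsv=cv2.cvtColor(im,cv2.COLOR_BGR2HSV)
m=cv2.inRange(im,(165,165,165),(255,255,255));n,l,st,ce=cv2.connectedComponentsWithStats(m)
k=l[195,275] or l[190,270];print(st[k],ce[k])
for p in((289,198.5),): print("wingtop",plane("wrist",p,.101,c))
x,y,w,h=st[k][:4];cn=max(cv2.findContours((l==k).astype('uint8'),0,1)[0],key=cv2.contourArea)
print(cv2.minEnclosingCircle(cn)); print("flange",plane("wrist",(x+w/2-.5,y+w/2-.5),.067,c))
a=plane("wrist",(288,178),.101,c);b=plane("wrist",(290.5,220),.101,c);d=a-b;print(d,np.degrees(np.arctan2(d[1],d[0])))
cv2.imwrite("pics/c2.png",cv2.resize(im[150:235,250:330],None,fx=7,fy=7,interpolation=cv2.INTER_CUBIC))
E
```

```text
[ 256  156   61   69 2528] [287.11036392 189.37816456]
wingtop [ 0.62514331 -0.19821447  0.101     ]
((290.1806640625, 189.57191467285156), 34.97856140136719)
flange [ 0.62523081 -0.19504343  0.067     ]
[0.02273182 0.03015747 0.        ] 52.992072590329805
```

View pics/c2.png

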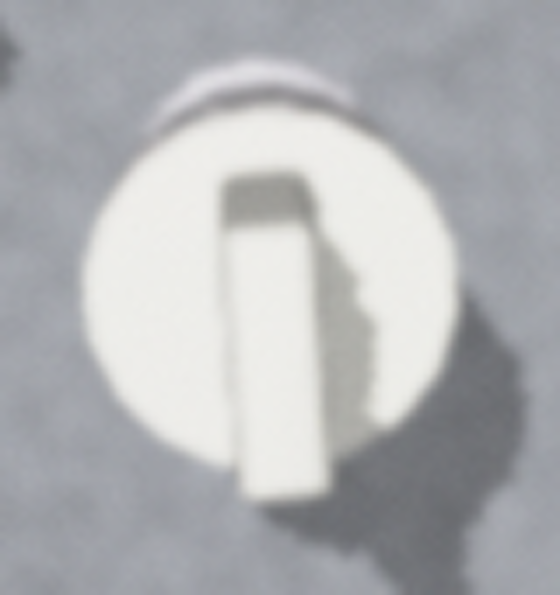

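The crop shows the wing's top face from (288.3,181.7) to (290.7,221.0) and the flange centre at (288.6,191.4).

```bash
python3 - <<'E'
from h import *
import pickle
c=pickle.load(open("w1.pkl","rb"))
print(plane("wrist",(289.5,201.4),.101,c),plane("wrist",(288.6,191.4),.067,c))
a=plane("wrist",(288.3,181.7),.101,c);b=plane("wrist",(290.7,221),.101,c);d=a-b;yw=np.degrees(np.arctan2(d[1],d[0]));print(np.linalg.norm(d),yw)
go([.623,-.198,.074],yw)
E
```

```text
[ 0.62378484 -0.20048394  0.101     ] [ 0.62365851 -0.2007385   0.067     ]
0.03550604156568879 53.08246256488485
shift [-0.004  0.056  1.568] rows>= 3.7631753978550444
turn [-0.001  0.    -0.081] rows>= 0.5119935877154407
```

```bash
python3 -m handwheel '[[-0.02,0.077,0,0,0,0,1],[0,0,0,0,0,-0.081,1],[0,0,0.25,0,0,0,1],[0,0,0.25,0,0,0,1],[0,0,0.25,0,0,0,1],[0,0,0.25,0,0,0,1],[0,0,0.2,0,0,0,1],[0,0,0.2,0,0,0,1],[0,0,0.168,0,0,0,1],[0,0,0,0,0,0,1]]'
python3 -m handwheel '[[0,0,0,0,0,0,-0.3],[0,0,0,0,0,0,-0.4],[0,0,0,0,0,0,-0.5],[0,0,0,0,0,0,-0.6],[0,0,0,0,0,0,-0.7],[0,0,0,0,0,0,-0.8],[0,0,0,0,0,0,-1],[0,0,0,0,0,0,-1],[0,0,0,0,0,0,-1]]' 50
```

```text
t: 4.53
tool_pos: [0.6213, -0.1999, 0.07]
orientation: [[0.601, 0.799, -0.007], [0.799, -0.601, 0.003], [-0.002, -0.007, -1.0]]
force: [-1.2, 0.3, -0.3]
finger_gap: 1.001
grasp_force: 0.0
t: 5.28
tool_pos: [0.6244, -0.2009, 0.0753]
orientation: [[0.602, 0.798, 0.001], [0.798, -0.602, -0.001], [0.0, 0.001, -1.0]]
force: [-0.3, 0.4, 5.1]
finger_gap: 0.127
grasp_force: 49.6
```

```bash
python3 -m handwheel '[[0,0,-0.05,0,0,0,-1],[0,0,-0.1,0,0,0,-1],[0,0,-0.15,0,0,0,-1],[0,0,-0.2,0,0,0,-1],[0,0,-0.25,0,0,0,-1],[0,0,-0.25,0,0,0,-1],[0,0,-0.25,0,0,0,-1],[0,0,-0.2,0,0,0,-1],[0,0,-0.1,0,0,0,-1],[0,0,0,0,0,0,-1]]'
python3 - <<'E'
from h import *
go([.55,.056,.232],29.5)
a=camera("scene");b=camera("side")
cr=lambda i,u,v:cv2.resize(i[v:v+100,u:u+130],None,fx=3,fy=3,interpolation=cv2.INTER_CUBIC)
cv2.imwrite("pics/g1.png",np.hstack([cr(a,140,170),cr(b,270,150)]))
E
```

```text
t: 6.12
tool_pos: [0.6253, -0.2012, 0.2334]
orientation: [[0.602, 0.798, 0.005], [0.798, -0.602, -0.002], [0.001, 0.006, -1.0]]
force: [0.6, 0.2, -1.1]
finger_gap: 0.13
grasp_force: 48.9
shift [ 1.6   -2.151  0.004] rows>= 6.42768898674964
turn [ 0.007 -0.003  0.521] rows>= 3.276608618862656
```

View pics/g1.png

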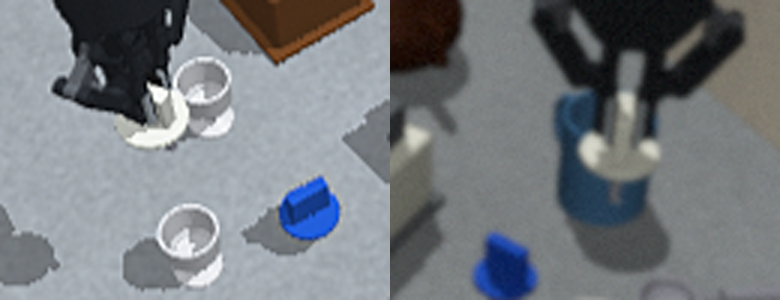

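The cap is held upright, and egg cup a is still standing at crop (190,240). Next I move beside the port and look down on the slot with the wrist camera.

```bash
python3 - <<'E'
from h import *
go([.463,.006,.24],29.5)
E
```

```text
shift [ 0.68  -2.53  -0.104] rows>= 6.287939636799154
turn [ 0.001 -0.     0.521] rows>= 3.275808166595314
```

```bash
python3 -m handwheel '[[0,0,-0.1,0,0,0,-1],[0.085,-0.316,0,0,0,0,-1],[0.085,-0.316,0,0,0,0,-1],[0.085,-0.316,0,0,0,0,-1],[0.085,-0.316,0,0,0,0,-1],[0.085,-0.316,0,0,0,0,-1],[0.085,-0.316,0,0,0,0,-1],[0.085,-0.316,0,0,0,0,-1],[0.085,-0.316,0,0,0,0,-1],[0,0,0,0,0,0.13,-1],[0,0,0,0,0,0.13,-1],[0,0,0,0,0,0.13,-1]]'
python3 -m handwheel '[[0,0,0,0,0,0.13,-1],[0,0,0,0,0,0,-1],[0,0,0,0,0,0,-1]]'
python3 - <<'E'
from h import *
import pickle
s=sense();print(s['tool_pos'],yaw(s['orientation']))
c=calibration("wrist");im=camera("wrist");cv2.imwrite("pics/w2.png",im);pickle.dump(c,open("w2.pkl","wb"))
print(proj("wrist",[.55,.058,.115],c),proj("wrist",[.55,.058,.12],c))
E
```

```text
t: 7.22
tool_pos: [0.4613, 0.0067, 0.2381]
orientation: [[0.817, 0.576, -0.003], [0.576, -0.817, 0.0], [-0.002, -0.002, -1.0]]
force: [0.1, -0.5, -0.7]
finger_gap: 0.132
grasp_force: 49.1
t: 7.47
tool_pos: [0.4621, 0.006, 0.2384]
orientation: [[0.869, 0.496, -0.002], [0.496, -0.869, 0.0], [-0.002, -0.002, -1.0]]
force: [0.2, -0.7, -1.2]
finger_gap: 0.133
grasp_force: 49.1
[0.46211054 0.00602237 0.23835068] 29.706519290305685
[[278.17160386  69.81077679]] [[278.13001709  69.20816368]]
```

View pics/w2.png

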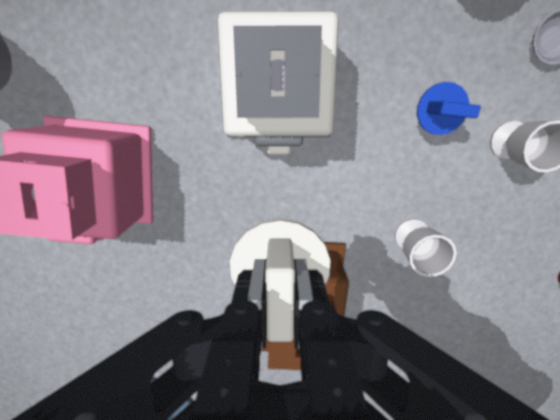

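The port's grey top is at (278,71), with its slot upright in the picture. Pink is at far left and brown lies under the held cap. The wing in the hand is aligned, with its top at x≈281. Now measure it.

```bash
python3 - <<'E'
from h import *
import pickle
c=pickle.load(open("w2.pkl","rb"));im=cv2.imread("pics/w2.png");g=cv2.GaussianBlur(cv2.cvtColor(im,6),(3,3),0)
m=cv2.inRange(g[15:125,226:331],0,130)
cn=max(cv2.findContours(m,0,1)[0],key=cv2.contourArea)
r=cv2.minAreaRect(cn.astype(np.float32));ctr=np.array(r[0])+[226,15];print(r,ctr)
box=cv2.boxPoints(r)+[226,15]
for z in(.11,.12,.13):
    w=np.array([plane("wrist",p,z,c)[:2] for p in box]);e=np.diff(np.vstack([w,w[:1]]),axis=0)
    print(z,w.mean(0),np.linalg.norm(e,axis=1),np.degrees(np.arctan2(e[:,1],e[:,0]))%90)
s=g[45:105,262:296];print(g[50,255:300]);print(g[92,255:300]);print(g[38:108,276]); print(g[38:108,284])
print(g[70,228:246],g[70,312:332]);print(g[16:34,260]);print(g[108:126,260])
E
```

```text
((76.02256774902344, 72.0822982788086), (30.7119197845459, 54.73090744018555), 3.094058036804199) [302.02256775  87.08229828]
0.11 [0.54832919 0.03599584] [0.03941944 0.02307634 0.03949035 0.0242466 ] [26.75162845 26.83657972 28.44981952 26.70590144]
0.12 [0.54772855 0.03636687] [0.03795825 0.02222095 0.03802653 0.02334784] [26.75162845 26.83657972 28.44981952 26.70590144]
0.13 [0.54712791 0.0367379 ] [0.03649706 0.02136556 0.03656272 0.02244907] [26.75162845 26.83657972 28.44981952 26.70590144]
[133 133 133 134 134 134 134 135 135 134 134 133 133 133 133 136 141 145
 147 148 148 148 147 147 148 148 148 147 144 139 134 133 133 132 132 132
 132 132 132 132 132 131 131 132 131]
[132 132 132 133 133 133 133 133 133 132 132 132 132 132 135 146 163 177
 181 180 178 177 177 177 178 178 179 179 174 162 147 137 133 131 131 131
 131 131 131 132 131 131 131 132 131]
[133 133 133 133 133 133 132 132 132 131 129 132 148 168 181 185 185 184
 184 181 173 158 143 135 132 131 132 132 131 131 131 131 131 131 131 131
 131 131 131 131 130 130 130 130 130 130 130 130 130 131 131 135 146 163
 177 184 182 172 157 142 134 131 131 131 131 131 131 131 131 131]
[132 133 132 132 132 132 132 132 132 131 129 130 139 151 159 161 161 162
 162 161 158 152 143 133 127 125 129 138 147 152 150 147 147 151 155 156
 154 150 150 152 155 156 154 148 145 146 151 154 154 150 146 148 154 159
 162 162 160 155 146 137 132 131 131 131 131 131 131 131 130 130]
[245 245 245 245 243 236 215 180 150 137 134 133 132 132 133 133 133 133] [130 130 130 130 130 130 132 140 155 171 181 185 186 186 185 185 186 185
 182 179]
[239 241 242 242 242 242 242 238 226 198 164 141 134 134 134 134 134 133]
[132 131 131 131 131 131 132 133 139 151 167 179 185 186 187 187 187 186]
```

```bash
python3 - <<'E'
from h import *
import pickle
c=pickle.load(open("w2.pkl","rb"));im=cv2.imread("pics/w2.png")
K,R,t=P("wrist",c);print("cam",-R.T@t)
g=cv2.cvtColor(im,6)[10:130,225:335];g=cv2.createCLAHE(4,(2,2)).apply(g)
cv2.imwrite("pics/c3.png",cv2.resize(g,None,fx=5,fy=5,interpolation=cv2.INTER_CUBIC))
E
```

```text
cam [0.53212534 0.04600534 0.37977662]
```

View pics/c3.png

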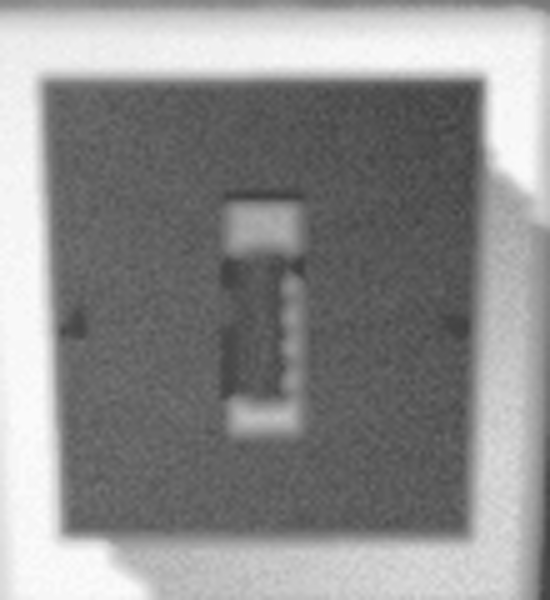

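```bash
python3 - <<'E'
from h import *
import pickle
c=pickle.load(open("w2.pkl","rb"))
px=lambda u,v:(225+u/5-.4,10+v/5-.4)
L=lambda a,b,z:np.linalg.norm(plane("wrist",px(*a),z,c)-plane("wrist",px(*b),z,c))*1e3
for z in(.11,.115,.12,.125,.13):
    A,B=[plane("wrist",px(*p),z,c)[:2] for p in((264,198),(264,437))]
    t,u=[plane("wrist",px(*p),z,c)[:2] for p in((42,78),(484,78))]
    e=t-u;d=A-B
    print(z,"slot len %.1f wid %.1f neck %.1f"%(L((264,198),(264,437),z),L((225,320),(303,320),z),L((42,78),(484,78),z)),"ctr",((A+B)/2).round(4),"slot yaw",np.degrees(np.arctan2(d[1],d[0])),"edge yaw",np.degrees(np.arctan2(e[1],e[0]))-90,"scene",plane("scene",(301,193.5),z)[:2].round(4),"scene slot",plane("scene",(268+199/6,172+122/6),z)[:2].round(4))
# held wing
a,b=[plane("wrist",p,.238+.0117+.014,c) for p in((281,238),(281,343))];print("held wing",a,b)
E
```

```text
0.11 slot len 33.6 wid 11.9 neck 64.4 ctr [0.5477 0.0574] slot yaw 29.542858112350878 edge yaw 29.656292805369176 scene [0.5494 0.0594] scene slot [0.546  0.0606]
0.115 slot len 33.0 wid 11.6 neck 63.2 ctr [0.5474 0.0572] slot yaw 29.542858112351023 edge yaw 29.656292805369176 scene [0.553  0.0584] scene slot [0.5496 0.0596]
0.12 slot len 32.4 wid 11.4 neck 62.0 ctr [0.5472 0.057 ] slot yaw 29.54285811235098 edge yaw 29.656292805369148 scene [0.5566 0.0574] scene slot [0.5532 0.0586]
0.125 slot len 31.8 wid 11.2 neck 60.8 ctr [0.5469 0.0568] slot yaw 29.542858112351013 edge yaw 29.656292805369247 scene [0.5602 0.0564] scene slot [0.5568 0.0576]
0.13 slot len 31.1 wid 11.0 neck 59.6 ctr [0.5466 0.0566] slot yaw 29.542858112351063 edge yaw 29.656292805369247 scene [0.5638 0.0554] scene slot [0.5605 0.0565]
held wing [0.488761   0.02094803 0.2637    ] [ 0.44614683 -0.00339997  0.2637    ]
```

```bash
python3 - <<'E'
from h import *
go([.5476,.0573,.185],29.6)
E
```

```text
shift [ 0.996 -0.023  0.534] rows>= 2.7103511228987465
turn [-0.002  0.002  0.002] rows>= 0.02018284774680485
```

```bash
python3 -m handwheel '[[0.2,-0.005,0,0,0,0,-1],[0.3,-0.005,0,0,0,0,-1],[0.3,-0.005,0,0,0,0,-1],[0.196,-0.008,0,0,0,0,-1],[0,0,0.15,0,0,0,-1],[0,0,0.15,0,0,0,-1],[0,0,0.15,0,0,0,-1],[0,0,0.08,0,0,0,-1],[0,0,0,0,0,0,-1],[0,0,0,0,0,0,-1],[0,0,0,0,0,0,-1]]'
python3 - <<'E'
from h import *
go([.5476,.0573,.165],29.6)
E
```

```text
t: 8.43
tool_pos: [0.549, 0.0569, 0.1873]
orientation: [[0.87, 0.494, 0.001], [0.494, -0.87, 0.0], [0.001, 0.0, -1.0]]
force: [0.2, -0.3, -0.4]
finger_gap: 0.13
grasp_force: 49.1
shift [-0.01  -0.01   0.223] rows>= 0.5355214510718275
turn [ 0.001 -0.001 -0.001] rows>= 0.00941759812617568
```

```bash
python3 -m handwheel '[[-0.012,-0.01,0.05,0,0,0,-1],[0,0,0.05,0,0,0,-1],[0,0,0.05,0,0,0,-1],[0,0,0.05,0,0,0,-1],[0,0,0,0,0,0,-1],[0,0,0,0,0,0,-1],[0,0,0,0,0,0,-1]]'
python3 -m handwheel '[[0,0,0.03,0,0,0,-1],[0,0,0.03,0,0,0,-1],[0,0,0.03,0,0,0,-1],[0,0,0,0,0,0,-1],[0,0,0,0,0,0,-1]]'
```

```text
t: 9.02
tool_pos: [0.547, 0.0573, 0.1665]
orientation: [[0.87, 0.493, -0.0], [0.493, -0.87, 0.0], [0.0, -0.0, -1.0]]
force: [-0.1, 0.6, -0.6]
finger_gap: 0.132
grasp_force: 49.1
t: 9.43
tool_pos: [0.5468, 0.0573, 0.1572]
orientation: [[0.87, 0.493, -0.001], [0.493, -0.87, 0.0], [-0.0, -0.0, -1.0]]
force: [-0.5, -0.2, -0.9]
finger_gap: 0.13
grasp_force: 49.1
```

```bash
for i in 1; do python3 -m handwheel '[[0,0,0.02,0,0,0,-1],[0,0,0.02,0,0,0,-1],[0,0,0,0,0,0,-1]]'; python3 -m handwheel '[[0,0,0.02,0,0,0,-1],[0,0,0,0,0,0,-1],[0,0,0,0,0,0,-1]]';done
```

```text
t: 9.68
tool_pos: [0.5468, 0.0573, 0.1531]
orientation: [[0.87, 0.493, -0.0], [0.493, -0.87, 0.0], [-0.0, -0.0, -1.0]]
force: [-0.1, 0.1, -0.2]
finger_gap: 0.127
grasp_force: 49.1
t: 9.93
tool_pos: [0.5469, 0.0573, 0.1513]
orientation: [[0.87, 0.493, -0.0], [0.493, -0.87, 0.0], [-0.0, -0.0, -1.0]]
force: [0.0, -0.1, -1.3]
finger_gap: 0.126
grasp_force: 49.1
```

```bash
python3 -m handwheel '[[0,0,0.02,0,0,0,-1],[0,0,0.02,0,0,0,-1],[0,0,0,0,0,0,-1]]' | egrep 'pos|force'; python3 -m handwheel '[[0,0,0.02,0,0,0,-1],[0,0,0,0,0,0,-1],[0,0,0,0,0,0,-1]]'| egrep 'pos|force'
```

```text
tool_pos: [0.5468, 0.0573, 0.147]
force: [0.1, 0.4, -1.0]
grasp_force: 49.1
tool_pos: [0.5469, 0.0573, 0.1454]
force: [-0.5, 0.1, -1.1]
grasp_force: 49.1
```

```bash
python3 -m handwheel '[[0,0,0.02,0,0,0,-1],[0,0,0.02,0,0,0,-1],[0,0,0,0,0,0,-1]]' | egrep 'pos|force'; python3 -m handwheel '[[0,0,0.02,0,0,0,-1],[0,0,0.02,0,0,0,-1],[0,0,0,0,0,0,-1]]'| egrep 'pos|force'
```

```text
tool_pos: [0.5468, 0.0573, 0.141]
force: [-0.1, 0.7, -1.1]
grasp_force: 49.1
tool_pos: [0.5471, 0.0573, 0.1374]
force: [-1.1, -0.8, -0.3]
grasp_force: 49.2
```

```bash
python3 -m handwheel '[[0,0,0.02,0,0,0,-1],[0,0,0,0,0,0,-1],[0,0,0,0,0,0,-1]]'| egrep 'pos|force'
```

```text
tool_pos: [0.5473, 0.0573, 0.136]
force: [-2.2, -0.1, 5.1]
grasp_force: 49.9
```

```bash
python3 -m handwheel '[[0,0,0.02,0,0,0,-1],[0,0,0,0,0,0,-1],[0,0,0,0,0,0,-1]]' | egrep 'pos|force'; python3 -m handwheel '[[0,0,0.015,0,0,0,-1],[0,0,0,0,0,0,-1],[0,0,0,0,0,0,-1]]'| egrep 'pos|force|gap'
```

```text
tool_pos: [0.5473, 0.0573, 0.1342]
force: [-1.1, 0.0, 5.6]
grasp_force: 50.2
tool_pos: [0.5473, 0.0573, 0.1329]
force: [-1.4, 0.2, 7.6]
finger_gap: 0.131
grasp_force: 50.3
```

```bash
python3 -m handwheel '[[0,0,0.015,0,0,0,-1],[0,0,0,0,0,0,-1],[0,0,0,0,0,0,-1]]' | egrep 'pos|force'; python3 -m handwheel '[[0,0,0.015,0,0,0,-1],[0,0,0,0,0,0,-1],[0,0,0,0,0,0,-1],[0,0,0,0,0,0,-1]]'| egrep 'pos|force|gap'; python3 -c "
from h import *
for i in range(3):
  camera('side');s=sense();print(s['force'],s['torque'],s['tool_pos'])"
```

```text
tool_pos: [0.5473, 0.0573, 0.1316]
force: [-2.4, -0.0, 9.2]
grasp_force: 50.5
tool_pos: [0.5473, 0.0573, 0.1304]
force: [-3.2, 0.2, 10.1]
finger_gap: 0.131
grasp_force: 50.7
[-1.92950875 -0.18457734  9.3592003 ] [-0.00857985  0.68172343 -0.01405288] [0.54737051 0.05729261 0.13040047]
[-3.0291369   0.42934353 10.20108791] [-2.97713704e-02  6.89062710e-01  3.57883237e-05] [0.54732062 0.05732349 0.13037348]
[-3.00087435 -0.44522108  9.2277238 ] [-0.06276144  0.74650002 -0.048335  ] [0.54736461 0.05730931 0.13040182]
```

```bash
python3 -m handwheel '[[0,0,0.008,0,0,0,-1],[0,0,0,0,0,0,-1],[0,0,0,0,0,-0.05,-1],[0,0,0,0,0,-0.1,-1],[0,0,0,0,0,-0.1,-1],[0,0,0,0,0,-0.1,-1],[0,0,0,0,0,0,-1]]'; python3 -c "
from h import *
s=sense();print(s['torque'],yaw(s['orientation']))"
```

```text
t: 13.0
tool_pos: [0.5486, 0.0572, 0.1301]
orientation: [[0.702, 0.713, 0.004], [0.713, -0.702, -0.0], [0.003, 0.003, -1.0]]
force: [-1.1, 0.2, 11.2]
finger_gap: 0.132
grasp_force: 50.7
[-0.04567991  0.34266127  0.03033878] 45.449727220988215
```

```bash
python3 -m handwheel '[[0,0,0,0,0,-0.1,-1],[0,0,0,0,0,-0.1,-1],[0,0,0,0,0,-0.1,-1],[0,0,0,0,0,-0.1,-1],[0,0,0,0,0,-0.1,-1],[0,0,0,0,0,-0.1,-1],[0,0,0,0,0,-0.1,-1],[0,0,0,0,0,-0.1,-1],[0,0,0,0,0,0,-1]]'; python3 -c "
from h import *
s=sense();print(s['torque'],yaw(s['orientation']))"
```

```text
t: 13.75
tool_pos: [0.5493, 0.0573, 0.1304]
orientation: [[0.149, 0.989, 0.005], [0.989, -0.149, 0.0], [0.001, 0.005, -1.0]]
force: [-0.5, 0.9, 10.0]
finger_gap: 0.131
grasp_force: 50.7
[0.01732309 0.03196098 0.03210035] 81.45369039525006
```

```bash
python3 -m handwheel '[[0,0,0,0,0,-0.1,-1],[0,0,0,0,0,-0.1,-1],[0,0,0,0,0,-0.1,-1],[0,0,0,0,0,-0.1,-1],[0,0,0,0,0,-0.1,-1],[0,0,0,0,0,-0.1,-1],[0,0,0,0,0,-0.1,-1],[0,0,0,0,0,-0.1,-1],[0,0,0,0,0,-0.05,-1],[0,0,0,0,0,0,-1],[0,0,0,0,0,0,-1]]'; python3 -c "
from h import *
s=sense();print(s['torque'],yaw(s['orientation']))
go([.548,.0573,.13],119.6)"
```

```text
t: 14.67
tool_pos: [0.5494, 0.0574, 0.1304]
orientation: [[-0.493, 0.87, 0.006], [0.87, 0.493, 0.0], [-0.002, 0.005, -1.0]]
force: [1.1, -0.1, 10.1]
finger_gap: 0.128
grasp_force: 50.7
[0.1231848  0.00487532 0.04169368] 119.55951713885415
shift [ 0.006 -0.012  0.004] rows>= 0.034550683135981974
turn [ 0.006  0.003 -0.001] rows>= 0.04446754825084451
```

```bash
python3 -m handwheel '[[0,0,-0.015,0,0,0,-1],[0,0,-0.015,0,0,0,-1],[0,0,-0.01,0,0,0,-1],[0,0,0,0,0,0,-1],[0,0,0,0,0,0,-1]]' |egrep 'pos|force'; python3 -m handwheel '[[0,0,-0.012,0,0,0,-1],[0,0,0,0,0,0,-1],[0,0,0,0,0,0,-1]]' |egrep 'pos|force'
```

```text
tool_pos: [0.5494, 0.0574, 0.1339]
force: [1.2, 0.2, 6.6]
grasp_force: 50.2
tool_pos: [0.5493, 0.0574, 0.1349]
force: [0.8, -0.6, 5.2]
grasp_force: 50.0
```

```bash
python3 -m handwheel '[[0,0,0,0,0,0,-0.6],[0,0,0,0,0,0,-0.4],[0,0,0,0,0,0,0],[0,0,0,0,0,0,0.5],[0,0,0,0,0,0,1],[0,0,0,0,0,0,1],[0,0,0,0,0,0,1],[0,0,0,0,0,0,1]]' 20 |egrep 'pos|force|gap'; python3 -m handwheel '[[0,0,-0.1,0,0,0,1],[0,0,-0.2,0,0,0,1],[0,0,-0.3,0,0,0,1],[0,0,-0.3,0,0,0,1],[0,0,-0.2,0,0,0,1],[0,0,0,0,0,0,1],[0,0,0,0,0,0,1]]'
python3 - <<'E'
from h import *
import pickle
c=calibration("wrist");w=camera("wrist");pickle.dump(c,open("w3.pkl","wb"));cv2.imwrite("pics/w3.png",w)
a=camera("scene");b=camera("side")
r=lambda i,u,v,W,H,f:cv2.resize(i[v:v+H,u:u+W],None,fx=f,fy=f,interpolation=cv2.INTER_CUBIC)
p=proj("wrist",[.548,.0573,.14],c)[0].astype(int);print(p)
u,v=max(p[0]-65,0),max(p[1]-50,0)
print(u,v)
cv2.imwrite("pics/f.png",np.vstack([np.hstack([r(w,u,v,130,100,3),r(a,250,140,130,100,3)]),np.hstack([r(b,210,130,130,100,3),r(a,140,180,130,100,3)])]))
E
```

```text
tool_pos: [0.547, 0.0573, 0.1333]
force: [-0.1, -0.7, 0.9]
finger_gap: 1.003
grasp_force: 0.0
t: 16.58
tool_pos: [0.5483, 0.0573, 0.2455]
orientation: [[-0.493, 0.87, 0.004], [0.87, 0.493, 0.0], [-0.002, 0.004, -1.0]]
force: [-0.4, 0.3, -0.4]
finger_gap: 1.0
grasp_force: 0.0
[279 208]
214 158
```

View pics/f.png

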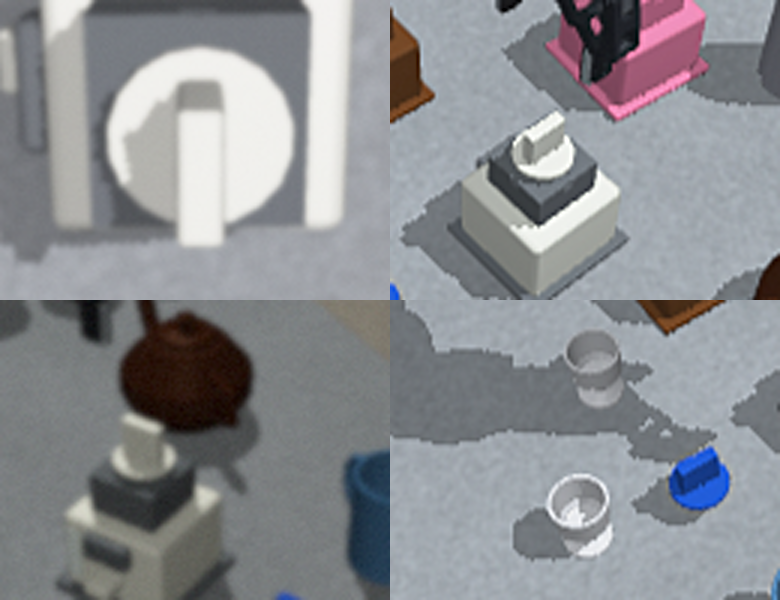

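The cap sits upright and centred in the port at crop (200,140). Its wing is square to the slot, and both egg cups are standing. I'm handing in.

```bash
python3 -c "
from station import *
print(finish_job())"
```

```text
the job is handed in; nothing more can be done
None
```

I put the cap back in the white dispenser's port, pressed it down, turned it a quarter and let go; the last pictures show it upright with its wing across the slot and both egg cups standing. I handed the job in after about 17 s, but no verdict came back.

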